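Pull the garage vent flap shut with the hook pole

ROBOT

A 7-joint arm with a two-finger parallel gripper is mounted at the origin on the work surface. World frame = base frame: x ahead of the robot, y to its left, z up, the work surface at z = 0. Lengths are in m, angles in rad, forces in N, time in s.
With the tool pointing down it reaches from about 0.4 to 0.85 m from the base axis. Payload 10.4 kg.
Tool frame: the origin (TCP) lies between the finger pads; the fingertips stand 22 mm ahead of it and the grasp point (between the pads) lies 3 mm ahead of it; z points along the fingers, y is the line along which they close (so a half turn about z gives the same grasp; the last joint's range is limited). The gripper opens to 85 mm and grips with 20 to 120 N. Pads are 22 mm wide; open, the fingers measure 114 mm over their backs; the gripper's body (76 mm by 85 mm) begins 54 mm behind the grasp point. The pads swing forward as they close: fully open they stand 13 mm farther back than shut.
Start: joints at [1.122, 0.332, -0.065, 1.46, 0.022, 1.35, -0.088], TCP at [0.258, -0.569, 0.253] pointing down, gripper open.
Joint ranges: [-2.6, 2.6], [-0.5, 2.12], [-1.47, 1.34], [0.16, 2.42], [-1.27, 4.41], [0.06, 2.06], [-2.6, 2.6]. Speed limits (rad/s): [2.22, 2.22, 2.79, 2.79, 3.14, 3.14, 3.14].

INTERFACE

Orientations are given as a unit quaternion [x, y, z, w].
In Python, from workcell import manip, camera, ticket, boxes_of, outline_of gives the robot as it stands.
- The arm moves only by the tool carry_out, never from a script. Its argument "deltas" is a list of rows, each a list of 5 numbers: the shift along the tool's x, y, z as a fraction of full scale, then the turn about the tool's z as a fraction of full scale, then the opening, from -1 (shut) to 1 (fully open), so that 0 is half open. In form: [[tx, ty, tz, spin, gripper], ...]. A call has 1 to 20 rows; each row is the pose to reach, as a shift and turn from the pose commanded when the call began, along the tool's axes at that moment; what a row does not reach only later rows make up. Full scale, the value 1, is 150 mm for a shift and 30 degrees for a turn. A row lasts 1/8 s, in which the tool goes at most 62.5 mm and 10.7 degrees, less where a joint would pass 70% of its speed; a pose out of reach is approached as far as the arm can. A call with a number of a shift or a turn outside -1 to 1 is refused whole. A call with a gripper value outside its range is refused whole. The fingers move at their own pace and stop on an object; "force" is the grip in N (left out, the last holds). Time passes only in rows, so rows that repeat a pose let the fingers close. It gives the time, the measured TCP pose, the force, the opening and the grip force at its end, in the units of the state.
- manip.get_obs(): the state, without advancing time (a new reading comes with each control period).
- camera(name): name is "scene" or "top" or "wrist"; returns a dict with "img" (400x640x3 uint8, red, green, blue), "depth" (400x640 float32, m along the optical axis (not along the pixel's ray), 0 where there is no reading), "vertical_fov" (degrees; the focal length in pixels is half the picture's height over the tangent of half this angle, whatever the lens; pixels are square), "cx", "cy" (the principal point, pixels), "R" (3x3) and "t" (3): a world point X has camera coordinates R X + t. Camera axes: x right, y down, z forward; pixel columns grow to the right and rows downward; lengths in m; the calibration is good to about 2 mm. A picture is of the moment at which its call begins.
- ticket.hand_in(): hands the job in; it is judged then, once.
Trained networks look in a picture, given as the dict that the camera call returned (one of the last four; its "shot" number tells which), for a name from the list of things; names that differ only in an ending like _2 or _b are one class to them, and where a whole thing is asked for, a point or a joint stands for the part that bears it (a point fixed in the world has none). Each returns a list of dicts, best first, with "conf" (0 to 1); they miss things now and then, are a little off and sometimes report something else, mostly with a low value. They report only what shows in the picture. A call takes as long as a camera call.
- boxes_of(query, picture): "position" ([x, y, z] in m, in world coordinates, good to about 4 mm: the middle of the surface that is visible of it).
- outline_of(query, picture): "region" (400x640 bool, what is visible of it).
The state is a dict: "clock": time; "joint_pos": joint angles; "joint_velocities": joint speeds; "tau": joint torques, N m; "position": TCP position; "ee_rot": TCP orientation; "ft_force": force on the tool from outside, world axes, zero at the start; "torque": the same for the moment, N m; "grip_width": opening from 0.0 (shut) to 1.0 (fully open); "grasp_force": force on a finger pad.
Only numpy, scipy, OpenCV 4.12 (cv2) and the standard library are available. Lean on these libraries where they do the work, as an engineer would, in place of code of your own. Each camera call takes 0.05 s, during which the arm holds its last target. There are 200 camera calls.

TASK

The vent flap in the low wall at the end of the bench has been left open, leaning away behind the hanging shop light. Take the telescopic hook pole, which is not locked and draws out when pulled, off its two bearers, put its hook through the steel ring eye on the flap and pull the flap fully shut with it, without wrenching it and without putting a hand on the flap. Then unhook the pole and lay it back on both bearers, hook end the same way as before; do not drop it, and leave the other things on the bench alone.

Things in the scene. Friction and masses are not known exactly. Their poses are not given: they have to be found in the camera images.
- vent_wall: Fixed low wall, timber and plywood, 250 wide, 370 high. Origin on the bench under the middle of the shut flap's front face; x points level through the wall from front (where the pole works) to back, z up. Plywood sill 145 high under the flap; posts 35 wide centred at y = -107 and 107, 370 high, from x = -4 to 36.
- light_bar (a point): Middle of the underside of the white shop light hung in front of the flap: a bar 250 long (y), 25 deep (x = -130 to -105 of the wall), its underside 305 and its top 357 above the bench, on two steel straps from the posts. The pole comes from the front and slopes up under it to the eye. Axes as those of the wall.
- flap (a joint): Angle of the vent flap: 0 shut (upright, at a hard stop), growing as it leans to the back (+x of the wall), up to 0.95 rad. Hinge along the wall's y axis at x = 0, 155 above the bench. Stiff friction hinge: the flap stays where it is left and takes about 4 to 8 N at the eye to pull towards shut.
- vent_panel: The aluminium flap, 170 wide, 12 thick, reaching from 5 to 205 from the hinge, with the ring eye on its front face. Origin on the hinge line, in the middle; z points up the flap from the hinge, x from front to back through it (front face at x = 0), y along the hinge.
- eye (a point): Centre of the steel ring eye: 170 up the flap from the hinge, 35 in front of its front face, in the middle of its width. Ring of 6 wire, 26 clear inside, 38 outside; its hole runs along y (level, along the hinge), so the hook enters from the side. Axes as those of the flap. About 295 above the bench when open, 325 when shut.
- pole_rest: Fixed rest for the pole: a slat (10 thick) with two timber bearers, tops 32 above the bench, each 30 (x) by 120 (y), at x = -70 and x = 130, with lips 14 high at both ends that leave 96 clear between them. Origin on the bench between them, under the held point of the pole; x along the pole as it lies, towards its hook end, z up.
- pole: The loose telescopic hook pole, about 350 long, 0.16 to 0.3 kg, lying on the bearers, centre line 44 above the bench. Origin on that line where it is held, in the wooden handle (24 wide, 24 high, x = -90 to 50), with room under and beside. x along the pole to the hook, z up, y to the side the hook points to. Then an outer tube of 16 to x = 160 with a 24 square rubber sleeve, x = 105 to 155.
- pole_pin (a point): Middle of the free part of the hook: a straight steel pin of 8 diameter, square to the pole on its +y side, level as it lies; this point is 24 off the pole's line, the pin ends at 44. It ends an 11 thick inner tube that slides in the outer one with about 3 N, as far as a stop: at the start the hook is at x = 235 to 262 of the pole, and pulling draws it out, 20 to 60 more, until the stop is felt.
- spray_can: Bystander: upright grey can, 64 diameter, 180 high; origin at its foot.
- screw_jar: Bystander: upright jar, 68 diameter, 85 high; origin at its foot.
- screwdriver: Bystander: screwdriver lying on the bench, about 200 long; origin at its underside, x along it.

How it is judged:
On the way, in this order (a step that is already met when the one before it is completed fails the run):
1. the hook's pin is through the ring eye, the flap still open (distance between pole_pin and eye below 0.018 m and value of joint flap above 0.2 rad), for 0.2 s.
2. the flap is pulled shut with the hook in the eye (distance between pole_pin and eye below 0.02 m and value of joint flap below 0.025 rad), for 0.2 s.
At the end, for the whole second after the job is handed in: The flap is shut within 0.035 rad. The pole lies at rest and level on both bearers (axis 38 to 50 mm above the bench, hook 30 to 58), within 0.3 rad of the rest's line, hook end as before, held point within 50 mm of the rest's origin lengthwise, clear of the flap (value of joint flap below 0.035 rad and contact force between pole and vent_panel below 0.05 N and z of pole in the frame of pole_rest between 0.038 and 0.05 m and x of pole in the frame of pole_rest between -0.05 and 0.05 m and x of pole_pin in the frame of pole_rest above 0.15 m and z of pole_pin in the frame of pole_rest between 0.03 and 0.058 m and angle between the x axis of pole and the x axis of pole_rest, either way round below 0.3 rad and linear speed of pole below 0.02 m/s); the robot touches nothing.
It fails at once if the flap is touched by the robot itself instead of the pole (contact force between any of the fingers, the arm and vent_panel above 0.5 N).
It fails at once if the flap is wrenched: more than 45 N between pole and flap (contact force between pole and vent_panel above 45 N).
It fails at once if the pole is dropped (faster than 0.75 m/s out of the fingers) (linear speed of pole above 0.75 m/s and contact force between the fingers and pole below 0.1 N).
It fails at once if the spray can, the jar or the screwdriver is moved more than 30 mm (distance of any of spray_can, screw_jar, screwdriver from where it was at the start of the episode above 0.03 m).
It also fails if it takes over 51 s, if anything falls off the work surface, if the arm or the gripper's body presses on something with over 40 N, if the wrist force passes 120 N, or if a joint passes its speed limit or range.

## Working session

There is one attempt and no reset: what is moved stays moved. The work goes in short steps, Python scripts to look and compute and a tool call to move; the robot and the scene stay as the last step left them, time stands still between calls to the robot, and variables do not carry over. Pictures are saved under pics/ and viewed, at most 13 in all, crops included, and the job is handed in when it is done.

Besides the shell and the picture viewer there is one more tool, called after "Emit:" in YAML: its name, and indented under it one key for each argument. carry_out: Moves the arm, as the interface text tells. Its arguments: {"type":"object","properties":{"deltas":{"type":"array","items":{"type":"array","items":{"type":"number"}}},"force":{"type":"number"}},"required":["deltas"]}

```bash
ls; mkdir -p pics; cat > h.py <<'E'
from workcell import manip, camera, ticket, boxes_of, outline_of
import numpy as np, cv2
from scipy.spatial.transform import Rotation as Ro
def cloud(p):
    h,w=p["depth"].shape; f=h/2/np.tan(np.radians(p["vertical_fov"])/2)
    v,u=np.mgrid[:h,:w]; d=p["depth"]
    X=np.stack([(u-p["cx"])/f*d,(v-p["cy"])/f*d,d],-1)
    return (X-np.array(p["t"]))@np.array(p["R"])   # R^T (X-t)
def save(p,n,box=None,s=1):
    im=p["img"][...,::-1]
    if box: im=im[box[1]:box[3],box[0]:box[2]]
    cv2.imwrite("pics/"+n,cv2.resize(im,None,fx=s,fy=s,interpolation=cv2.INTER_CUBIC))
E
python3 - <<'E'
from h import *
o=manip.get_obs(); print({k:np.round(v,3) for k,v in o.items()})
ims=[]
for c in ("scene","top"):
    p=camera(c); ims.append(p["img"]); C=cloud(p)
    print(c,p["R"],p["t"])
    for q in ("vent_wall","light_bar","vent_panel","eye","pole_rest","pole","pole_pin","spray_can","screw_jar","screwdriver"):
        try: print(q,[(np.round(b["position"],3),round(b["conf"],2)) for b in boxes_of(q,p)[:2]])
        except Exception as e: print(q,e)
cv2.imwrite("pics/a.png",cv2.resize(np.vstack(ims)[...,::-1],(480,600)))
save(p,"top.png",s=1.25)
E
```

```text
pics
{'clock': np.float64(0.0), 'joint_pos': array([ 1.122,  0.333, -0.065,  1.461,  0.022,  1.35 , -0.088]), 'joint_velocities': array([ 0.001, -0.001,  0.   , -0.001,  0.001, -0.002, -0.001]), 'tau': array([ 0.0000e+00, -6.2543e+01,  5.0000e-02, -3.9161e+01,  1.6000e-02,
        1.0000e-02, -0.0000e+00]), 'position': array([ 0.258, -0.569,  0.253]), 'ee_rot': array([ 0.977,  0.211, -0.   , -0.001]), 'ft_force': array([-0.121,  0.225, -1.04 ]), 'torque': array([-0.009, -0.049,  0.021]), 'grasp_force': np.float64(0.0), 'grip_width': np.float64(0.999)}
scene [[-0.07010484  0.99750689  0.00808236]
 [ 0.65344636  0.05204315 -0.75518167]
 [-0.75371955 -0.0476605  -0.65546572]] [ 0.03567041 -0.22750633  1.8255323 ]
vent_wall [(array([0.668, 0.201, 0.304]), 0.66)]
light_bar [(array([0.668, 0.207, 0.31 ]), 0.71)]
vent_panel [(array([0.628, 0.275, 0.282]), 0.61)]
eye [(array([0.627, 0.272, 0.284]), 0.81)]
pole_rest [(array([ 0.479, -0.232,  0.012]), 0.85)]
pole [(array([ 0.473, -0.23 ,  0.047]), 0.58)]
pole_pin [(array([ 0.451, -0.048,  0.051]), 0.7), (array([ 0.785, -0.115,  0.058]), 0.24)]
spray_can []
screw_jar [(array([ 0.784, -0.112,  0.063]), 0.82)]
screwdriver [(array([0.497, 0.369, 0.02 ]), 0.6)]
top [[-0.02022401 -0.99972575 -0.01180734]
 [-0.99104079  0.02160496 -0.13180052]
 [ 0.13201948  0.00903602 -0.99120594]] [0.0315046  0.62114138 1.4681668 ]
vent_wall [(array([0.604, 0.221, 0.29 ]), 0.84), (array([0.606, 0.261, 0.256]), 0.25)]
light_bar [(array([0.602, 0.223, 0.288]), 0.62), (array([ 0.458, -0.214,  0.057]), 0.3)]
vent_panel [(array([0.61 , 0.265, 0.255]), 0.74)]
eye [(array([0.608, 0.261, 0.255]), 0.95)]
pole_rest [(array([ 0.45 , -0.235,  0.031]), 0.56)]
pole [(array([ 0.461, -0.217,  0.06 ]), 0.73)]
pole_pin [(array([ 0.443, -0.042,  0.046]), 0.67)]
spray_can [(array([ 0.708, -0.287,  0.176]), 0.56)]
screw_jar [(array([ 0.756, -0.112,  0.081]), 0.76)]
screwdriver [(array([0.469, 0.37 , 0.024]), 0.6)]
```

View pics/a.png

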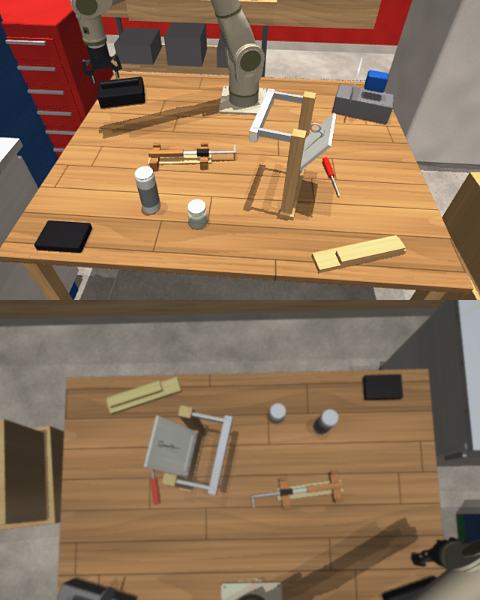

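View pics/top.png

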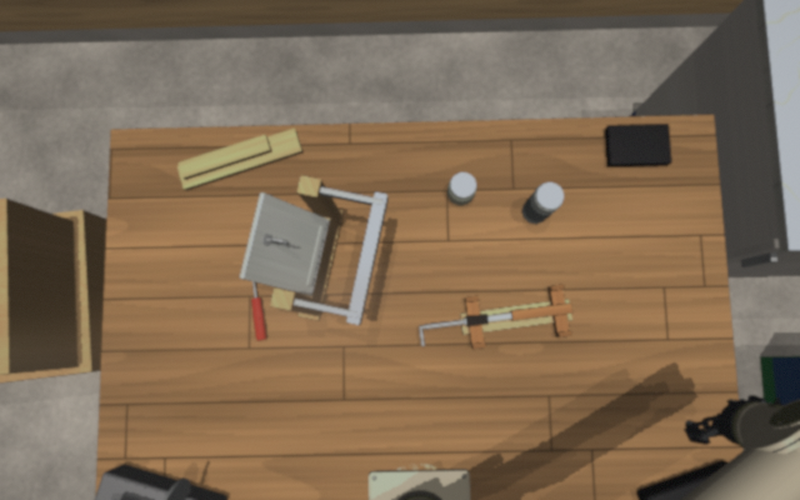

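```bash
python3 - <<'E'
from h import *
for c in ("top","scene"):
    p=camera(c); C=cloud(p).reshape(-1,3); img=p["img"].reshape(-1,3)
    ok=(p["depth"].ravel()>0)
    t=ok&(abs(C[:,0]-.6)<.15)&(abs(C[:,1])<.1)&(abs(C[:,2])<.03)
    print(c,"table z",np.median(C[t,2]))
    def rect(m,n):
        P=C[m,:2].astype(np.float32)
        k=(m.reshape(p["depth"].shape)).astype(np.uint8)
        nn,l,st,ce=cv2.connectedComponentsWithStats(k)
        for i in range(1,nn):
            if st[i,4]>25:
                q=C[(l==i).ravel()]; print(n,st[i,4],"px",np.round(ce[i]),"mean",np.round(q.mean(0),4),cv2.minAreaRect(q[:,:2].astype(np.float32)))
    reg=ok&(C[:,0]>.4)&(C[:,0]<.85)&(C[:,1]>0)&(C[:,1]<.45)
    rect(reg&(abs(C[:,2]-.370)<.005),"post tops")
    rect(reg&(abs(C[:,2]-.357)<.005),"bar top")
    for q in ("pole","pole_rest","vent_panel","eye"):
        for b in outline_of(q,p)[:1]:
            m=b["region"].ravel()&ok; Q=C[m]; print(q,m.sum(),np.round(b["conf"],2),"rng",np.round(np.percentile(Q,[2,50,98],axis=0),3).tolist())
            if q in("pole","pole_rest"): print(cv2.minAreaRect(Q[:,:2].astype(np.float32)), np.round(cv2.fitLine(Q[:,:2].astype(np.float32),cv2.DIST_HUBER,0,.01,.01).ravel(),3))
            if q=="vent_panel":
                mu=np.median(Q,0); Q=Q[np.linalg.norm(Q-mu,axis=1)<.12]
                for _ in range(4):
                    u,s,v=np.linalg.svd(Q-Q.mean(0),full_matrices=False); Q=Q[abs((Q-Q.mean(0))@v[2])<.01]
                print("plane n",np.round(v[2],3),"at",np.round(Q.mean(0),3))
E
```

```text
top table z -1.7008141871464504e-05
post tops 248 px [247. 149.] mean [0.7014 0.1934 0.3698] ((0.7016354203224182, 0.19346630573272705), (0.04012659937143326, 0.03539237007498741), 75.08767700195312)
post tops 264 px [226. 239.] mean [0.4922 0.2419 0.3697] ((0.4924265146255493, 0.24216553568840027), (0.03968927264213562, 0.034640051424503326), 77.50801086425781)
bar top 1569 px [285. 205.] mean [0.5686 0.1064 0.3569] ((0.5782837867736816, 0.13756783306598663), (0.1271371990442276, 0.24934612214565277), 76.89251708984375)
pole 4024 0.23 rng [[0.525, 0.197, 0.154], [0.605, 0.262, 0.256], [0.69, 0.321, 0.331]]
((0.6419400572776794, 0.29947298765182495), (0.2127261459827423, 0.22848694026470184), 76.19656372070312) [ 0.977 -0.214  0.606  0.261]
pole_rest 1297 0.87 rng [[0.396, -0.356, 0.004], [0.45, -0.238, 0.028], [0.524, -0.117, 0.05]]
((0.4608743488788605, -0.23783007264137268), (0.11970384418964386, 0.25962069630622864), 6.505793571472168) [ 0.089 -0.996  0.448 -0.245]
vent_panel 3976 0.64 rng [[0.524, 0.197, 0.157], [0.604, 0.261, 0.256], [0.689, 0.319, 0.331]]
plane n [-0.192 -0.83
[... 416 characters left out ...]
34296), (0.039940956979990005, 0.03889418765902519), 75.58463287353516)
bar top 1052 px [363. 152.] mean [0.594  0.1188 0.3555] ((0.5881473422050476, 0.15647131204605103), (0.1657806932926178, 0.25029516220092773), 76.82415008544922)
pole_rest 1252 0.6 rng [[0.402, -0.358, -0.001], [0.479, -0.229, 0.01], [0.536, -0.113, 0.045]]
((0.538367509841919, -0.23580102622509003), (0.3148793876171112, 0.26323404908180237), 1.8076144456863403) [ 0.156 -0.988  0.484 -0.253]
vent_panel 1621 0.78 rng [[0.54, 0.225, 0.211], [0.631, 0.27, 0.283], [0.701, 0.319, 0.329]]
plane n [-0.175 -0.836  0.52 ] at [0.632 0.271 0.276]
eye 1707 0.58 rng [[0.531, 0.225, 0.207], [0.626, 0.27, 0.283], [0.701, 0.323, 0.329]]
```

Emit:
carry_out:
  deltas:
    - [0.3,-0.2,0,-0.3,1]
    - [0.7,-0.47,0,-0.65,1]
    - [1,-0.67,0,-1,1]
    - [1,-0.67,0,-1,1]
  force: 60

```text
clock: 2.1
position: [0.3569, -0.4113, 0.254]
ee_rot: [0.887, 0.462, 0.001, 0.0]
ft_force: [-0.1, -0.7, 0.4]
grip_width: 1.003
grasp_force: 0.0
```

Emit:
carry_out:
  deltas:
    - [0.35,-0.03,0,-0.35,1]
    - [0.7,-0.07,0,-0.7,1]
    - [1,-0.1,0,-1,1]
    - [1,-0.1,0,-1,1]

```text
clock: 2.6
position: [0.4302, -0.2822, 0.2537]
ee_rot: [0.739, 0.674, 0.0, 0.0]
ft_force: [-0.2, -1.1, -0.3]
grip_width: 1.0
grasp_force: 0.0
```

Emit:
carry_out:
  deltas:
    - [0.15,0,0,-0.2,1]
    - [0.3,0,0,-0.4,1]
    - [0.3,0,0,-0.4,1]

```text
clock: 2.98
position: [0.4327, -0.2402, 0.2535]
ee_rot: [0.667, 0.745, -0.0, 0.0]
ft_force: [0.3, -0.9, 0.5]
grip_width: 0.997
grasp_force: 0.0
```

```bash
cat >> h.py <<'E'
WO=np.array([.595,.2024]); WX=np.array([.226,.974]); WY=np.array([-.974,.226])
def wall(P): P=np.asarray(P); d=P[...,:2]-WO; return np.stack([d@WX,d@WY,P[...,2]],-1)
def tofrac(d,o=None):
    "world shift -> tool fractions"
    o=o or manip.get_obs(); return np.round(Ro.from_quat(o["ee_rot"]).inv().apply(d)/.15,3)
def state():
    o=manip.get_obs(); R=Ro.from_quat(o["ee_rot"]).as_matrix()
    print("t %.2f pos %s xyaw %.1f tilt %.2f q7 %.2f F %s grip %.2f w %.3f"%(o["clock"],np.round(o["position"],4),np.degrees(np.arctan2(R[1,0],R[0,0])),np.degrees(np.arccos(-R[2,2])),o["joint_pos"][6],np.round(o["ft_force"],1),o["grasp_force"],o["grip_width"])); return o
E
python3 - <<'E'
from h import *
state()
p=camera("wrist"); save(p,"w1.png",s=1.25); C=cloud(p)
for q in("pole","pole_rest","pole_pin"):
    print(q,[(np.round(b["position"],3),round(b["conf"],2)) for b in boxes_of(q,p)[:2]])
z=C[...,2]; ok=p["depth"]>0
for n,lo,hi in(("bearer",.029,.035),("lip",.043,.049),("pole54",.05,.062)):
    m=(ok&(z>lo)&(z<hi)).astype(np.uint8); nn,l,st,ce=cv2.connectedComponentsWithStats(m)
    for i in range(1,nn):
        if st[i,4]>150:
            Q=C[l==i]; r=cv2.minAreaRect(Q[:,:2].astype(np.float32)); print(n,st[i,4],np.round(ce[i]),np.round(Q.mean(0),4),np.round(r[0],4),np.round(r[1],4),round(r[2],1))
E
```

```text
t 2.98 pos [ 0.4327 -0.2402  0.2535] xyaw 96.4 tilt 0.03 q7 0.50 F [ 0.3 -0.9  0.5] grip 0.00 w 0.997
pole [(array([ 0.466, -0.204,  0.056]), 0.88)]
pole_rest [(array([ 0.444, -0.206,  0.035]), 0.73)]
pole_pin [(array([ 0.448, -0.08 ,  0.052]), 0.89)]
bearer 268 [590. 110.] [ 0.7396 -0.1192  0.032 ] [ 0.7456 -0.1195] [0.0297 0.0665] 9.8
bearer 964 [318.  97.] [ 0.4234 -0.141   0.0312] [ 0.4233 -0.143 ] [0.041  0.0338] 5.2
bearer 711 [372.  97.] [ 0.485  -0.134   0.0312] [ 0.4864 -0.134 ] [0.0329 0.0295] 6.7
bearer 154 [508. 234.] [ 0.6925 -0.2816  0.0319] [ 0.696  -0.2836] [0.0599 0.0219] 61.6
bearer 579 [317. 253.] [ 0.4441 -0.3378  0.031 ] [ 0.4407 -0.3388] [0.0496 0.0318] 10.2
bearer 460 [363. 253.] [ 0.5069 -0.3308  0.031 ] [ 0.5113 -0.3311] [0.0407 0.0288] 6.1
bearer 209 [ 39. 329.] [ 0.0497 -0.5052  0.0321] [ 0.0371 -0.5044] [0.0327 0.0857] 79.0
lip 619 [349.  34.] [ 0.4482 -0.0782  0.0473] [ 0.4489 -0.0806] [0.0125 0.0682] 4.2
lip 313 [602. 109.] [ 0.7391 -0.119   0.046 ] [ 0.745  -0.1176] [0.0276 0.066 ] 4.2
lip 298 [295.  96.] [ 0.3976 -0.1437  0.0451] [ 0.3974 -0.1435] [0.0116 0.0294] 8.3
lip 307 [392.  96.] [ 0.5042 -0.1315  0.045 ] [ 0.5046 -0.1315] [0.0121 0.0291] 6.1
lip 175 [515. 239.] [ 0.6918 -0.2826  0.046 ] [ 0.6957 -0.2859] [0.062  0.0238] 68.0
lip 184 [298. 259.] [ 0.4199 -0.3416  0.045 ] [ 0.4199 -0.3421] [0.0106 0.0294] 5.3
lip 187 [380. 259.] [ 0.5268 -0.3294  0.0448] [ 0.5271 -0.3302] [0.0119 0.029 ] 7.7
lip 222 [ 34. 337.] [ 0.0568 -0.5056  0.046 ] [ 0.0459 -0.5043] [0.0315 0.0733] 72.4
pole54 3535 [345. 176.] [ 0.4644 -0.229   0.0545] [ 0.4653 -0.234 ] [0.0243 0.2497] 6.1
pole54 1059 [614. 110.] [ 0.7429 -0.12    0.0565] [ 0.7502 -0.1211] [0.0353 0.0664] 18.4
pole54 397 [520. 243.] [ 0.6919 -0.283   0.0561] [ 0.6982 -0.2861] [0.064  0.0296] 65.8
pole54 486 [ 29. 343.] [ 0.0599 -0.5061  0.0563] [ 0.0515 -0.5042] [0.031  0.0667] 66.7
```

View pics/w1.png

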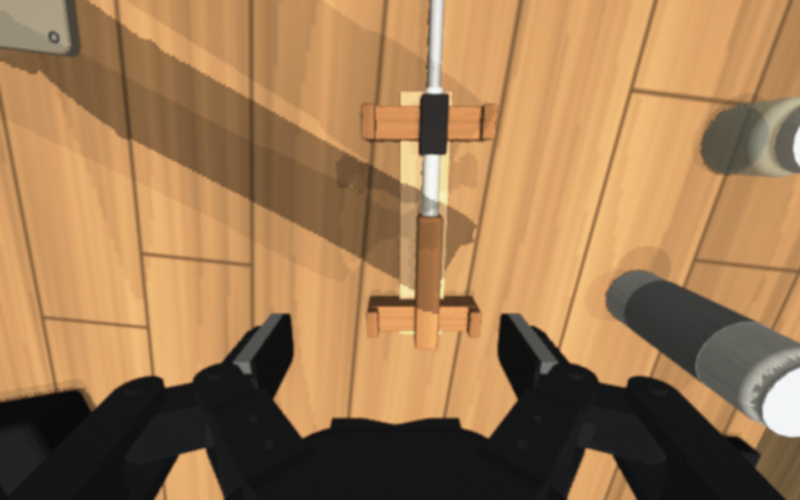

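Emit:
carry_out:
  deltas:
    - [-0.3,0.15,0.2,0,1]
    - [-0.445,0.22,0.6,0,1]
    - [-0.445,0.22,1,0,1]
    - [-0.445,0.22,1,0,1]
  force: 100

```text
clock: 3.68
position: [0.4699, -0.3023, 0.099]
ee_rot: [0.667, 0.745, -0.001, -0.005]
ft_force: [-0.0, 0.7, 0.9]
grip_width: 1.001
grasp_force: 0.0
```

Emit:
carry_out:
  deltas:
    - [0,0,0.2,0,1]
    - [0,0,0.377,0,1]
    - [0,0,0.377,0,1]
    - [0,0,0.377,0,-1]
    - [0,0,0.377,0,-1]
    - [0,0,0.377,0,-1]
    - [0,0,0.377,0,-1]
    - [0,0,0.377,0,-1]
    - [0,0,0.377,0,-1]

```text
clock: 4.8
position: [0.4736, -0.3032, 0.0478]
ee_rot: [0.667, 0.745, 0.0, 0.001]
ft_force: [-1.0, 0.1, 7.1]
grip_width: 0.262
grasp_force: 98.6
```

Emit:
carry_out:
  deltas:
    - [0,0,-0.2,0,-1]
    - [0,0,-0.5,0,-1]
    - [0,0,-0.9,0,-1]
    - [0,0,-1,0,-1]
    - [0,0,-1,0,-1]

```text
clock: 5.42
position: [0.4731, -0.3031, 0.1971]
ee_rot: [0.667, 0.745, -0.0, 0.001]
ft_force: [-0.6, -0.1, -3.3]
grip_width: 0.267
grasp_force: 98.4
```

```bash
cat >> h.py <<'E'
def polefit(p):
    "pole axis from TCP-side cloud in the plane of tool x: returns pitch etc."
    o=manip.get_obs(); R=Ro.from_quat(o["ee_rot"]).as_matrix(); L=(cloud(p)-o["position"])@R
    ok=(p["depth"]>0)&(abs(L[...,1])<.016)&(L[...,0]>.02)&(L[...,0]<.34)&(abs(L[...,2]+ .4*L[...,0]*0)<.16)
    return L,ok,o,R
E
python3 - <<'E'
from h import *
state()
for c in("wrist","scene"):
    p=camera(c); L,ok,o,R=polefit(p)
    print(c,ok.sum())
    for a in np.arange(.02,.34,.03):
        m=ok&(L[...,0]>a)&(L[...,0]<a+.03)
        if m.sum()>3: print(round(a+.015,3),m.sum(),np.round(np.percentile(L[m][:,2],[5,50,95])*1e3),np.round(np.median(L[m][:,1])*1e3))
    print([(np.round((np.array(b["position"])-o["position"])@R*1e3),round(b["conf"],2)) for b in boxes_of("pole_pin",p)[:2]])
    if c=="wrist": save(p,"w2.png")
E
```

```text
t 5.42 pos [ 0.4731 -0.3031  0.1971] xyaw 96.4 tilt 0.07 q7 0.52 F [-0.6 -0.1 -3.3] grip 98.44 w 0.267
wrist 13783
0.035 5074 [-79.  -9.  -8.] 0.0
0.065 4570 [-10.  -9.  -7.] 1.0
0.095 3493 [-8. -4.  0.] 1.0
0.125 646 [-5. -3.  1.] 1.0
[]
scene 725
0.035 159 [-150.   -6.   13.] 11.0
0.065 112 [-8. -2. 16.] 11.0
0.095 70 [-5.  0. 10.] 7.0
0.125 65 [-5.  1. 11.] 7.0
0.155 109 [-8. -4. 14.] 10.0
0.185 81 [-9. -2. 13.] 9.0
0.215 37 [-1.  2.  6.] 5.0
0.245 43 [-1.  2.  6.] 4.0
0.275 37 [-1.  3.  8.] 5.0
0.305 12 [1. 2. 6.] -2.0
[(array([248.,   6.,  -4.]), 0.68)]
```

View pics/w2.png

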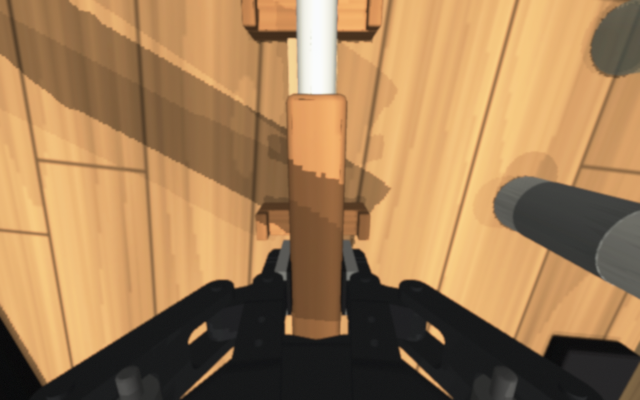

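Emit:
carry_out:
  deltas:
    - [0,0,-0.3,0,-1]
    - [0,0,-0.7,0.2,-1]
    - [0.2,0.2,-1,0.4,-1]
    - [0.5,0.4,-1,0.65,-1]
    - [0.8,0.64,-1,0.65,-1]
    - [0.8,0.64,-1,0.65,-1]

```text
clock: 6.38
position: [0.5514, -0.1865, 0.3445]
ee_rot: [0.787, 0.617, -0.009, 0.004]
ft_force: [-14.3, -41.9, -1.4]
grip_width: 0.267
grasp_force: 103.9
```

```bash
python3 - <<'E'
from h import *
o=state(); print(wall(o["position"])); g=np.array([*(WO-.245*WX),.383]); print(tofrac(g-o["position"]))
p=camera("wrist"); C=wall(cloud(p)); ok=p["depth"]>0
m=ok&(abs(C[...,2]-.357)<.004)&(C[...,0]>-.2)&(C[...,0]<-.08)&(abs(C[...,1])<.08)
print("bar",m.sum(),np.percentile(C[m],[2,98],axis=0))
p=camera("scene"); C=wall(cloud(p)); ok=p["depth"]>0
# ring: points in front of the panel near y=0
for q in("top","scene"):
    p=camera(q);C=wall(cloud(p)); ok=p["depth"]>0
    n=(np.cos(.545),np.sin(.545)); h=-(C[...,0]*n[0])+ (C[...,2]-.155)*n[1]; s=C[...,0]*n[1]+(C[...,2]-.155)*n[0]
    m=ok&(h>.012)&(h<.07)&(s>.12)&(s<.205)&(abs(C[...,1])<.04)
    print(q,m.sum(),"h",np.percentile(h[m],[2,50,98]),"s",np.percentile(s[m],[2,50,98]),"y",np.percentile(C[m][:,1],[2,50,98]))
    m=ok&(abs(h)<.012)&(s>.02)&(s<.21)&(abs(C[...,1])<.09); A=np.c_[C[m][:,0],np.ones(m.sum())]; k=np.polyfit(C[m][:,0],C[m][:,2],1);print("slope theta",np.pi/2-np.arctan(k[0]),m.sum(),"hinge z",k[1], "s max",s[m].max(),"y",np.percentile(C[m][:,1],[1,99]))
E
```

```text
t 6.38 pos [ 0.5514 -0.1865  0.3445] xyaw 76.1 tilt 1.13 q7 -0.08 F [-14.3 -41.9  -1.4] grip 103.94 w 0.267
[-0.38860541 -0.0454145   0.34451538]
[ 0.948 -0.317 -0.273]Traceback (most recent call last):
  File "<stdin>", line 5, in <module>
    return _quantile_unchecked(
        a, q, axis, out, overwrite_input, method, keepdims, weights)
    return _ureduce(a,
                    func=_quantile_ureduce_func,
    ...<5 lines>...
                    overwrite_input=overwrite_input,
                    method=method)
    r = func(a, **kwargs)
    result = _quantile(arr,
                       quantiles=q,
    ...<2 lines>...
                       out=out,
                       weights=wgt)
    slices_having_nans = np.isnan(arr[-1, ...])
                                  ~~~^^^^^^^^^
IndexError: index -1 is out of bounds for axis 0 with size 0
```

Emit:
carry_out:
  deltas:
    - [-0.2,0,0,0,-1]
    - [-0.5,0,0,0,-1]
    - [-0.5,0,0,0,-1]

```text
clock: 6.8
position: [0.5362, -0.2505, 0.3446]
ee_rot: [0.785, 0.619, -0.001, -0.001]
ft_force: [0.1, -0.2, -2.1]
grip_width: 0.265
grasp_force: 99.6
```

```bash
python3 - <<'E'
from h import *
o=state(); print(wall(o["position"])); g=np.array([*(WO-.245*WX),.383]); print(tofrac(g-o["position"]))
for q in("top","scene"):
    p=camera(q);W=cloud(p);C=wall(W); ok=p["depth"]>0
    n=(np.cos(.545),np.sin(.545)); h=-(C[...,0]*n[0])+ (C[...,2]-.155)*n[1]; s=C[...,0]*n[1]+(C[...,2]-.155)*n[0]
    m=ok&(h>.012)&(h<.07)&(s>.12)&(s<.205)&(abs(C[...,1])<.04)
    print(q,m.sum(),"h",np.percentile(h[m],[2,50,98]),"s",np.percentile(s[m],[2,50,98]),"y",np.percentile(C[m][:,1],[2,50,98]))
    m=ok&(abs(h)<.012)&(s>.02)&(s<.21)&(abs(C[...,1])<.09); k=np.polyfit(C[m][:,0],C[m][:,2],1);print("theta",np.pi/2-np.arctan(k[0]),m.sum(),"hinge z",k[1], "s max",s[m].max(),"y",np.percentile(C[m][:,1],[1,99]))
    L,ok,o,R=polefit(p); ok&=abs(L[...,2])<.04
    for a in np.arange(.05,.34,.02):
        m=ok&(L[...,0]>a)&(L[...,0]<a+.02)
        if m.sum()>3: print(round(a+.01,3),m.sum(),np.round(np.median(L[m][:,1:],axis=0)*1e3,1))
    print("x max",np.percentile(L[ok][:,0],99.5))
    ims=p["img"]; save(p,q+"b.png",(250,60,500,220) if q=="scene" else (150,120,470,330),2.4)
E
```

```text
t 6.80 pos [ 0.5362 -0.2505  0.3446] xyaw 76.5 tilt 0.20 q7 0.05 F [ 0.1 -0.2 -2.1] grip 99.56 w 0.265
[-0.45439155 -0.04512059  0.34464418]
[ 1.394 -0.312 -0.256]
top 56 h [0.01466197 0.04083632 0.05635171] s [0.15477311 0.17730635 0.18937304] y [-0.00098285  0.00251397  0.0046261 ]
theta 0.55386169039554 3681 hinge z 0.15801245564228517 s max 0.20957958792392437 y [-0.08248007  0.08501782]
0.06 100 [-3.8 -8.3]
0.08 60 [-4.  -3.1]
0.1 58 [-4. -4.]
0.12 70 [-4.7 -5.6]
0.14 97 [-4.7 -9.4]
0.16 98 [-5.4 -9.9]
0.18 56 [-4.8 -4.4]
0.2 40 [-4.5 -3.2]
0.22 40 [-5.3 -2.7]
0.24 39 [-5.  -3.2]
0.26 17 [-9.5 -3.1]
0.32 68 [  0.3 -10.5]
0.34 59 [  0.2 -12.2]
x max 0.33920771893215085
scene 109 h [0.01429526 0.03382859 0.0522636 ] s [0.15207277 0.17038378 0.18744837] y [-0.00647383 -0.00263388  0.0023021 ]
theta 0.5604007627505594 1643 hinge z 0.15617081187020992 s max 0.20671260705883626 y [-0.08768341  0.08338845]
0.06 100 [ 9.7 -3.4]
0.08 52 [ 5.3 -0.6]
0.1 46 [ 4.8 -0.5]
0.12 54 [ 4.7 -1.7]
0.14 100 [ 9.3 -5. ]
0.16 101 [ 9.3 -5.4]
0.18 64 [ 4.1 -1.8]
0.2 35 [ 1.3 -0.1]
0.22 35 [ 2.  -0.7]
0.24 34 [ 1.1 -0.4]
0.26 20 [-3.1 -0.8]
0.32 31 [ 1.8 -9.6]
0.34 34 [  0.6 -10. ]
x max 0.338809892833789
```

View pics/topb.png

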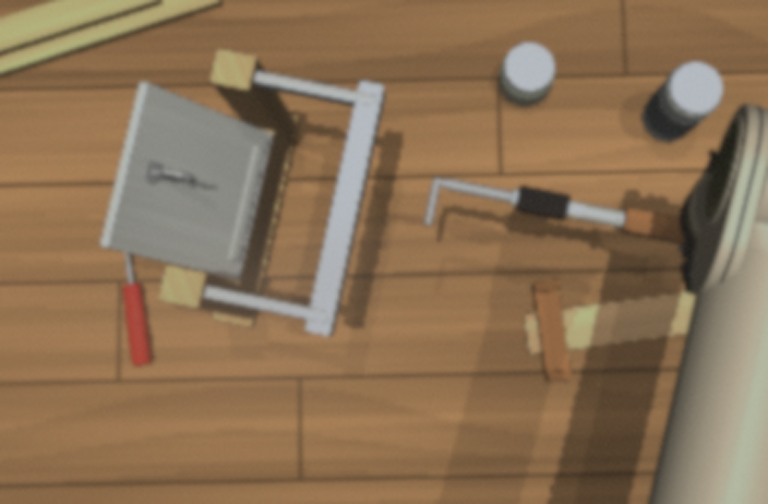

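Emit:
carry_out:
  deltas:
    - [0,0,-0.27,0,-1]
    - [0,0,-0.27,0,-1]
    - [0.2,0,-0.27,0,-1]
    - [0.6,0,-0.27,0,-1]
    - [1,0,-0.27,0,-1]
    - [1,0,-0.27,0,-1]

```text
clock: 7.65
position: [0.5726, -0.0924, 0.3864]
ee_rot: [0.78, 0.626, 0.001, -0.001]
ft_force: [-0.2, -0.0, -2.5]
grip_width: 0.264
grasp_force: 99.6
```

Emit:
carry_out:
  deltas:
    - [0.2,0,0,0,-1]
    - [0.46,0,0,0,-1]
    - [0.46,0,0,0,-1]
    - [0.46,0,0.05,0,-1]
    - [0.46,0,0.08,0,-1]
    - [0.46,0,0.08,0,-1]

```text
clock: 8.4
position: [0.5874, -0.0336, 0.3745]
ee_rot: [0.784, 0.621, -0.001, -0.0]
ft_force: [-0.2, -0.5, -2.4]
grip_width: 0.263
grasp_force: 99.6
```

```bash
python3 - <<'E'
from h import *
o=state(); print(wall(o["position"]))
E
```

```text
t 8.40 pos [ 0.5874 -0.0336  0.3745] xyaw 76.8 tilt 0.07 q7 -0.35 F [-0.2 -0.5 -2.4] grip 99.58 w 0.263
[-0.23160161 -0.04593132  0.37449459]
```

Emit:
carry_out:
  deltas:
    - [0,0,0.03,0,-1]
    - [0,0,0.03,0,-1]
    - [0,0,0.06,0,-1]
    - [0,0,0.1,0,-1]
    - [0,0,0.14,0,-1]
    - [0,0,0.18,0,-1]
    - [0,0,0.22,0,-1]
    - [0,0,0.22,0,-1]
  force: 25

```text
clock: 9.4
position: [0.5882, -0.0323, 0.3432]
ee_rot: [0.783, 0.622, 0.001, 0.001]
ft_force: [0.0, -0.2, 4.3]
grip_width: 0.268
grasp_force: 102.5
```

```bash
cat >> h.py <<'E'
def pitch(cams=("top","scene"),half=.012):
    for q in cams:
        p=camera(q); L,ok,o,R=polefit(p); ok&=abs(L[...,1])<half; r=[]
        for b in boxes_of("pole_pin",p)[:1]: print(q,"pin",np.round((np.array(b["position"])-o["position"])@R*1e3),round(b["conf"],2))
        # robust line through tube points: try slopes
        P=L[ok][:,[0,2]]; best=max(((np.sum(abs(P[:,1]-z0+np.tan(a)*P[:,0]<0)*0+(abs(P[:,1]-z0+np.tan(a)*P[:,0])<.004)),np.degrees(a),z0) for a in np.radians(np.arange(-35,36,1)) for z0 in np.arange(-.02,.021,.004)))
        a=np.radians(best[1]); s=P[abs(P[:,1]-best[2]+np.tan(a)*P[:,0])<.006]
        k=np.polyfit(s[:,0],s[:,1],1); print(q,"pitch up %.1f deg z0 %.1f mm n %d xmax %.3f"%(-np.degrees(np.arctan(k[0])),k[1]*1e3,len(s),np.percentile(s[:,0],99)))
E
python3 - <<'E'
from h import *
o=state(); print(wall(o["position"])); pitch()
E
```

```text
t 9.40 pos [ 0.5882 -0.0323  0.3432] xyaw 76.9 tilt 0.15 q7 -0.35 F [ 0.  -0.2  4.3] grip 102.54 w 0.268
[-0.23010109 -0.04639365  0.34316765]
top pin [251. -47.  50.] 0.59
top pitch up 11.9 deg z0 -10.0 mm n 524 xmax 0.250
scene pin [222.   2. -59.] 0.75
scene pitch up 11.4 deg z0 -7.3 mm n 489 xmax 0.252
```

Emit:
carry_out:
  deltas:
    - [0,0,0.04,0,-1]
    - [0,0,0.08,0,-1]
    - [0,0,0.12,0,-1]
    - [0,0,0.155,0,-1]
    - [0,0,0.155,0,-1]

```text
clock: 10.22
position: [0.5882, -0.0328, 0.3199]
ee_rot: [0.783, 0.622, 0.001, 0.001]
ft_force: [-0.9, -1.7, 7.9]
grip_width: 0.268
grasp_force: 107.3
```

```bash
python3 - <<'E'
from h import *
o=state(); print(wall(o["position"])); pitch()
E
```

```text
t 10.22 pos [ 0.5882 -0.0328  0.3199] xyaw 76.9 tilt 0.12 q7 -0.35 F [-0.9 -1.7  7.9] grip 107.33 w 0.268
[-0.23060929 -0.0465068   0.3199351 ]
top pin [ 215.   -7. -101.] 0.63
top pitch up 23.7 deg z0 -10.2 mm n 508 xmax 0.235
scene pin [ 207.    3. -102.] 0.69
scene pitch up 23.2 deg z0 -7.7 mm n 407 xmax 0.235
```

```bash
python3 - <<'E'
from h import *
o=manip.get_obs(); R=Ro.from_quat(o["ee_rot"]).as_matrix()
p=camera("wrist"); print("cam in tool",np.round((-np.array(p["R"]).T@p["t"]-o["position"])@R,3))
for q in("top","scene"):
    p=camera(q); L=(cloud(p)-o["position"])@R; ok=p["depth"]>0
    for a in np.arange(-.25,.03,.02):
        m=ok&(L[...,2]>a)&(L[...,2]<a+.02)&(abs(L[...,1])<.08)&(abs(L[...,0])<.09)
        if m.sum()>20: print(q,round(a,2),m.sum(),np.round(np.percentile(L[m],[1,99],axis=0)*1e3).tolist())
E
```

```text
cam in tool [ 0.072 -0.001 -0.12 ]
top -0.05 128 [[50.0, -14.0, -49.0], [89.0, 7.0, -31.0]]
scene -0.25 340 [[-33.0, -2.0, -250.0], [44.0, 44.0, -230.0]]
scene -0.23 332 [[-35.0, 6.0, -230.0], [52.0, 43.0, -210.0]]
scene -0.21 311 [[-33.0, -5.0, -210.0], [41.0, 43.0, -190.0]]
scene -0.19 331 [[-37.0, -9.0, -190.0], [43.0, 45.0, -170.0]]
scene -0.17 181 [[-34.0, 0.0, -170.0], [42.0, 44.0, -150.0]]
scene -0.15 289 [[-32.0, -7.0, -150.0], [38.0, 40.0, -130.0]]
scene -0.13 240 [[-33.0, -1.0, -130.0], [38.0, 40.0, -110.0]]
scene -0.11 110 [[-24.0, 11.0, -110.0], [36.0, 41.0, -90.0]]
scene -0.09 213 [[-19.0, -13.0, -90.0], [20.0, 67.0, -70.0]]
scene -0.07 130 [[-16.0, -52.0, -70.0], [18.0, 67.0, -50.0]]
scene -0.05 227 [[-10.0, -46.0, -49.0], [89.0, 56.0, -30.0]]
scene -0.03 248 [[-6.0, -36.0, -30.0], [75.0, 44.0, -11.0]]
scene -0.01 162 [[-38.0, -13.0, -10.0], [51.0, 29.0, 10.0]]
scene 0.01 160 [[-62.0, -9.0, 10.0], [10.0, 26.0, 30.0]]
scene 0.03 23 [[-57.0, 8.0, 30.0], [-33.0, 16.0, 43.0]]
```

Emit:
carry_out:
  deltas:
    - [0,0,-0.13,0,-1]
    - [-0.1,0,-0.13,0,-1]
    - [-0.45,0.05,-0.13,0,-1]
    - [-0.8,0.09,-0.13,0,-1]
    - [-1,0.09,-0.13,0,-1]
    - [-1,0.09,-0.13,0,-1]
  force: 110

```text
clock: 11.32
position: [0.5651, -0.1865, 0.3368]
ee_rot: [0.785, 0.619, -0.001, -0.0]
ft_force: [0.3, 0.7, -3.0]
grip_width: 0.261
grasp_force: 107.9
```

Emit:
carry_out:
  deltas:
    - [-0.27,0,0,0,-1]
    - [-0.27,0,0.1,0,-1]
    - [-0.27,0,0.4,0,-1]
    - [-0.27,0,0.7,0,-1]
    - [-0.27,0,1,0,-1]
    - [-0.27,0,1,0,-1]

```text
clock: 12.08
position: [0.5553, -0.22, 0.1845]
ee_rot: [0.783, 0.622, -0.002, -0.003]
ft_force: [-0.1, -0.1, -1.4]
grip_width: 0.264
grasp_force: 108.3
```

```bash
python3 - <<'E'
from h import *
o=state(); w=wall(o["position"]);print(w); pitch(); print(tofrac(np.array([*(WO-.335*WX-.060*WY),.183])-o["position"]))
p=camera("scene"); save(p,"s3.png",(220,40,480,235),3)
E
```

```text
t 12.07 pos [ 0.5553 -0.22    0.1845] xyaw 77.0 tilt 0.44 q7 -0.04 F [-0.1 -0.1 -1.4] grip 108.30 w 0.264
[-0.4203893  -0.05676472  0.18450146]
top pin [216. -11. -95.] 0.51
top pitch up 22.9 deg z0 -7.8 mm n 445 xmax 0.237
scene pin [496. -45. -94.] 0.42
scene pitch up 22.3 deg z0 -7.3 mm n 337 xmax 0.316
[0.57  0.021 0.01 ]
```

View pics/s3.png

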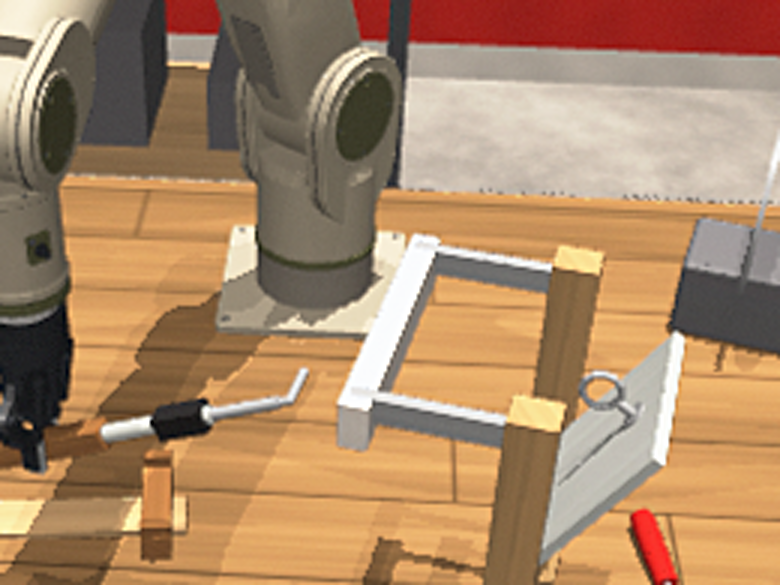

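Emit:
carry_out:
  deltas:
    - [0.15,0,0.01,0,-1]
    - [0.4,0,0.01,0,-1]
    - [0.57,0,0.01,0,-1]
    - [0.57,0,0.01,0,-1]

```text
clock: 12.82
position: [0.5783, -0.1353, 0.1887]
ee_rot: [0.782, 0.623, 0.001, 0.001]
ft_force: [-0.3, -0.1, -1.8]
grip_width: 0.266
grasp_force: 108.5
```

Emit:
carry_out:
  deltas:
    - [0.2,0,-0.02,0,-1]
    - [0.4,0,-0.07,0,-1]
    - [0.6,0,-0.14,0,-1]
    - [0.8,0,-0.2,0,-1]
    - [0.95,0,-0.23,0,-1]
    - [0.95,0,-0.23,0,-1]

```text
clock: 13.58
position: [0.61, 0.0021, 0.2229]
ee_rot: [0.782, 0.623, 0.001, 0.001]
ft_force: [-0.2, -0.2, -1.8]
grip_width: 0.263
grasp_force: 108.4
```

```bash
python3 - <<'E'
from h import *
o=state(); w=wall(o["position"]);print(w); R=Ro.from_quat(o["ee_rot"]).as_matrix()
print("pin est", wall(o["position"]+R@[.239,-.024,-.098]), "eye",.0599,0,.318)
p=camera("scene"); save(p,"s4.png",(330,110,480,220),5)
W=wall(cloud(p)); 
for q in("pole_pin","eye"): print(q,[(np.round(wall(b["position"]),3),round(b["conf"],2)) for b in boxes_of(q,p)[:2]])
p=camera("top"); save(p,"t4.png",(180,150,330,260),5)
for q in("pole_pin","eye"): print(q,[(np.round(wall(b["position"]),3),round(b["conf"],2)) for b in boxes_of(q,p)[:2]])
import numpy as np
a=cv2.imread("pics/s4.png");b=cv2.imread("pics/t4.png");cv2.imwrite("pics/st4.png",cv2.resize(np.vstack([a,b]),(409,600)))
E
```

```text
t 13.57 pos [0.61   0.0021 0.2229] xyaw 77.0 tilt 0.13 q7 -0.44 F [-0.2 -0.2 -1.8] grip 108.41 w 0.263
[-0.19168907 -0.05986653  0.22289355]
pin est [ 0.04715808 -0.03530898  0.32105498] eye 0.0599 0 0.318
pole_pin []
eye [(array([ 0.075, -0.014,  0.283]), 0.87)]
pole_pin [(array([0.02 , 0.001, 0.29 ]), 0.67), (array([ 0.02 , -0.054,  0.318]), 0.61)]
eye [(array([0.059, 0.005, 0.261]), 0.93)]
```

View pics/st4.png

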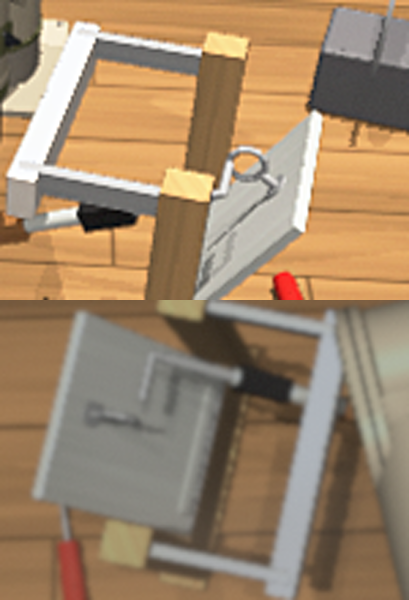

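```bash
cat >> h.py <<'E'
def pinring():
    for q in("top","scene"):
        p=camera(q); C=wall(cloud(p)); ok=p["depth"]>0
        m=ok&(C[...,1]>-.033)&(C[...,1]<-.010)&(C[...,2]>.295)&(C[...,2]<.36)&(abs(C[...,0]-.05)<.05)
        if m.sum(): print(q,"pin surf",m.sum(),np.round(np.percentile(C[m],[5,50,95],axis=0),3).tolist())
        m=ok&(C[...,1]>-.006)&(C[...,1]<.009)&(C[...,2]>.290)&(C[...,2]<.36)&(abs(C[...,0]-.05)<.05)
        if m.sum(): print(q,"ring",m.sum(),np.round(np.percentile(C[m],[2,50,98],axis=0),3).tolist())
E
python3 -c "
from h import *
pinring()"
```

```text
top pin surf 119 [[0.038, -0.032, 0.297], [0.089, -0.022, 0.312], [0.099, -0.012, 0.331]]
top ring 125 [[0.04, -0.006, 0.296], [0.082, 0.002, 0.314], [0.1, 0.008, 0.337]]
scene pin surf 58 [[0.039, -0.032, 0.297], [0.09, -0.023, 0.311], [0.099, -0.011, 0.328]]
scene ring 140 [[0.042, -0.006, 0.299], [0.068, -0.003, 0.312], [0.098, 0.007, 0.336]]
```

```bash
sed -i 's/ok=p\["depth"\]>0\n        m=ok&(C\[...,1\]>-.033)/&/; s/^        p=camera(q); C=wall(cloud(p)); ok=p\["depth"\]>0$/        p=camera(q); C=wall(cloud(p)); ok=(p["depth"]>0)\&(-C[...,0]*.85+(C[...,2]-.155)*.527>.012)/' h.py
python3 -c "
from h import *
pinring()"
```

```text
top pin surf 27 [[0.037, -0.032, 0.324], [0.04, -0.024, 0.329], [0.043, -0.016, 0.332]]
top ring 58 [[0.041, -0.002, 0.304], [0.058, 0.002, 0.329], [0.079, 0.005, 0.339]]
scene pin surf 13 [[0.038, -0.032, 0.325], [0.042, -0.025, 0.328], [0.045, -0.019, 0.329]]
scene ring 101 [[0.041, -0.006, 0.302], [0.06, -0.002, 0.32], [0.077, 0.002, 0.335]]
```

Emit:
carry_out:
  deltas:
    - [0.04,0,0.047,0,-1]
    - [0.093,0,0.047,0,-1]
    - [0.093,0,0.047,0,-1]
    - [0.093,0,0.047,0,-1]

```text
clock: 14.58
position: [0.6126, 0.0144, 0.2145]
ee_rot: [0.783, 0.622, -0.0, 0.0]
ft_force: [-0.0, -0.4, -2.3]
grip_width: 0.266
grasp_force: 108.4
```

```bash
python3 -c "
from h import *
print(wall(state()['position']));pinring()"
```

```text
t 14.57 pos [0.6126 0.0144 0.2145] xyaw 76.9 tilt 0.01 q7 -0.47 F [-0.  -0.4 -2.3] grip 108.41 w 0.266
[-0.17910537 -0.05961107  0.21453327]
top pin surf 26 [[0.052, -0.032, 0.317], [0.054, -0.024, 0.322], [0.058, -0.015, 0.326]]
top ring 60 [[0.04, -0.002, 0.302], [0.058, 0.002, 0.329], [0.079, 0.005, 0.341]]
scene pin surf 13 [[0.053, -0.033, 0.319], [0.056, -0.024, 0.322], [0.059, -0.019, 0.323]]
scene ring 98 [[0.041, -0.006, 0.302], [0.061, -0.002, 0.321], [0.078, 0.002, 0.335]]
```

Emit:
carry_out:
  deltas:
    - [0,-0.05,0,0,-1]
    - [0,-0.1,0,0,-1]
    - [0,-0.15,0,0,-1]
    - [0,-0.2,0,0,-1]
    - [0,-0.24,0,0,-1]
    - [0,-0.24,0,0,-1]
    - [0,-0.24,0,0,-1]

```text
clock: 15.55
position: [0.5776, 0.0224, 0.2145]
ee_rot: [0.783, 0.622, 0.0, 0.0]
ft_force: [0.1, 0.5, -1.7]
grip_width: 0.266
grasp_force: 108.4
```

```bash
python3 -c "
from h import *
print(wall(state()['position']))
p=camera('scene'); save(p,'s5.png',(330,110,480,220),5)"
```

```text
t 15.55 pos [0.5776 0.0224 0.2145] xyaw 76.9 tilt 0.02 q7 -0.47 F [ 0.1  0.5 -1.7] grip 108.40 w 0.266
[-0.17925199 -0.02375927  0.2145318 ]
```

View pics/s5.png

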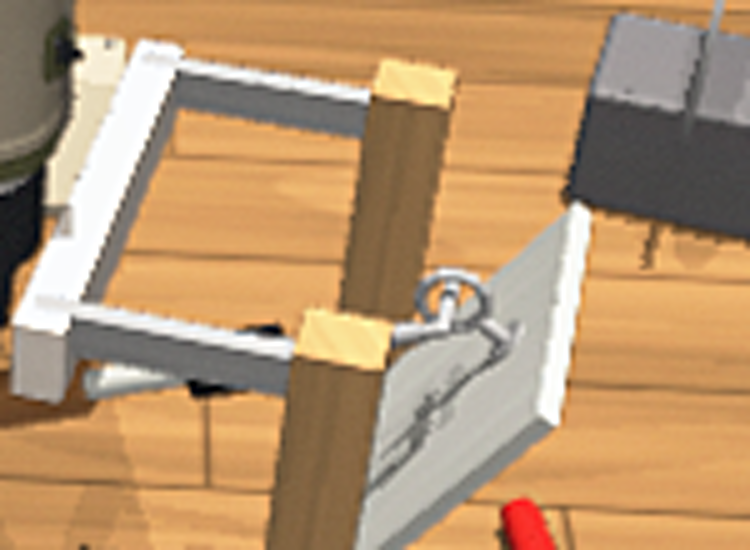

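Emit:
carry_out:
  deltas:
    - [-0.06,0,0,0,-1]
    - [-0.13,0,0,0,-1]
    - [-0.2,0,0,0,-1]
    - [-0.27,0,0,0,-1]
    - [-0.34,0,0,0,-1]
    - [-0.34,0,0,0,-1]

```text
clock: 16.35
position: [0.5656, -0.0287, 0.2143]
ee_rot: [0.784, 0.621, -0.0, 0.0]
ft_force: [0.2, 1.9, -3.5]
grip_width: 0.266
grasp_force: 107.9
```

```bash
cat >> h.py <<'E'
def flap():
    p=camera("top"); C=wall(cloud(p)); z=C[...,2]
    m=(p["depth"]>0)&(abs(abs(C[...,1])-.055)<.02)&(z>.17)&(z<.36)&(C[...,0]>-.03)&(C[...,0]<.16)
    x,y=C[m][:,0],z[m]-.155; th=np.arctan2(x,y); print("flap theta",np.round(np.percentile(th,[10,50,90]),3),m.sum())
E
python3 -c "
from h import *
print(wall(state()['position']));flap();pitch(half=.012)"
```

```text
t 16.35 pos [ 0.5656 -0.0287  0.2143] xyaw 76.8 tilt 0.06 q7 -0.37 F [ 0.2  1.9 -3.5] grip 107.86 w 0.266
[-0.23177112 -0.02360428  0.21432006]
flap theta [0.51  0.539 0.566] 1734
top pin [238.  -9. -93.] 0.57
top pitch up 19.5 deg z0 -10.6 mm n 393 xmax 0.282
scene pin [ 269.   -1. -114.] 0.39
scene pitch up 19.9 deg z0 -7.6 mm n 182 xmax 0.283
```

Emit:
carry_out:
  deltas:
    - [-0.06,0,0.01,0,-1]
    - [-0.12,0,0.02,0,-1]
    - [-0.18,0,0.03,0,-1]
    - [-0.24,0,0.03,0,-1]
    - [-0.3,0,0.03,0,-1]
    - [-0.3,0,0.03,0,-1]

```text
clock: 17.35
position: [0.556, -0.0713, 0.2105]
ee_rot: [0.783, 0.622, 0.001, 0.0]
ft_force: [1.2, 3.2, 1.4]
grip_width: 0.265
grasp_force: 108.8
```

```bash
python3 -c "
from h import *
print(wall(state()['position']));flap();pitch(half=.012)"
```

```text
t 17.35 pos [ 0.556  -0.0713  0.2105] xyaw 76.9 tilt 0.08 q7 -0.29 F [1.2 3.2 1.4] grip 108.81 w 0.265
[-0.27537087 -0.0238334   0.21053683]
flap theta [0.286 0.308 0.333] 1329
top pin [244.  -8. -94.] 0.79
top pitch up 20.2 deg z0 -11.0 mm n 511 xmax 0.338
scene pin [ 254.    3. -110.] 0.68
scene pitch up 20.3 deg z0 -7.4 mm n 316 xmax 0.335
```

Emit:
carry_out:
  deltas:
    - [-0.06,0,0.01,0,-1]
    - [-0.12,0,0.02,0,-1]
    - [-0.18,0,0.03,0,-1]
    - [-0.24,0,0.04,0,-1]
    - [-0.29,0,0.04,0,-1]
    - [-0.33,0,0.04,0,-1]
    - [-0.33,0,0.04,0,-1]

```text
clock: 18.48
position: [0.5442, -0.1199, 0.2038]
ee_rot: [0.783, 0.622, -0.0, 0.0]
ft_force: [1.3, 1.6, 2.0]
grip_width: 0.263
grasp_force: 109.2
```

```bash
python3 -c "
from h import *
print(wall(state()['position']));flap();pitch(half=.012)"
```

```text
t 18.48 pos [ 0.5442 -0.1199  0.2038] xyaw 76.9 tilt 0.03 q7 -0.19 F [1.3 1.6 2. ] grip 109.15 w 0.263
[-0.32539373 -0.02336881  0.20381637]
flap theta [-0.018  0.     0.025] 568
top pin [ 253.   -7. -103.] 0.76
top pitch up 20.4 deg z0 -11.1 mm n 496 xmax 0.325
scene pin [ 264.    2. -113.] 0.63
scene pitch up 20.7 deg z0 -8.3 mm n 361 xmax 0.288
```

Emit:
carry_out:
  deltas:
    - [-0.02,0,0,0,-1]
    - [-0.04,0,0,0,-1]
    - [-0.05,0,0,0,-1]
    - [-0.05,0,0,0,-1]

```text
clock: 19.23
position: [0.5445, -0.1212, 0.205]
ee_rot: [0.782, 0.624, 0.003, -0.001]
ft_force: [5.6, 19.3, 5.9]
grip_width: 0.264
grasp_force: 109.3
```

```bash
python3 -c "
from h import *
print(wall(state()['position']));flap()"
```

```text
t 19.23 pos [ 0.5445 -0.1212  0.205 ] xyaw 77.2 tilt 0.35 q7 -0.18 F [ 5.6 19.3  5.9] grip 109.34 w 0.264
[-0.32662251 -0.02391083  0.20497318]
flap theta [-0.014 -0.     0.024] 560
```

Emit:
carry_out:
  deltas:
    - [0.04,0,0,0,-1]
    - [0.09,0,-0.02,0,-1]
    - [0.1,0,-0.03,0,-1]
    - [0.1,0,-0.03,0,-1]

```text
clock: 19.77
position: [0.546, -0.1124, 0.2083]
ee_rot: [0.783, 0.622, -0.0, 0.0]
ft_force: [-0.5, 0.1, -2.8]
grip_width: 0.265
grasp_force: 108.3
```

```bash
python3 -c "
from h import *
print(wall(state()['position']));flap()
for q in('top','scene'):
    p=camera(q); C=wall(cloud(p)); ok=p['depth']>0
    m=ok&(C[...,1]>-.02)&(C[...,1]<-.008)&(C[...,2]>.29)&(C[...,2]<.36)&(abs(C[...,0]+.04)<.03)
    print(q,m.sum(),np.round(np.percentile(C[m],[5,50,95],axis=0),3).tolist())
    m=ok&(abs(C[...,1])<.005)&(C[...,2]>.29)&(C[...,2]<.36)&(C[...,0]>-.075)&(C[...,0]<-.008)
    print(q,m.sum(),np.round(np.percentile(C[m],[5,50,95],axis=0),3).tolist())
"
```

```text
t 19.77 pos [ 0.546  -0.1124  0.2083] xyaw 76.9 tilt 0.04 q7 -0.20 F [-0.5  0.1 -2.8] grip 108.26 w 0.265
[-0.31767357 -0.0233751   0.20834372]
flap theta [-0.018 -0.     0.027] 560
top 45 [[-0.067, -0.02, 0.309], [-0.044, -0.017, 0.318], [-0.029, -0.009, 0.324]]
top 66 [[-0.051, -0.002, 0.315], [-0.033, 0.002, 0.334], [-0.011, 0.005, 0.344]]
scene 9 [[-0.049, -0.019, 0.313], [-0.032, -0.012, 0.32], [-0.018, -0.009, 0.326]]
scene 86 [[-0.05, -0.004, 0.31], [-0.029, -0.003, 0.325], [-0.014, 0.002, 0.341]]
```

Emit:
carry_out:
  deltas:
    - [0,0.06,0,0,-1]
    - [0,0.12,0,0,-1]
    - [0,0.18,0,0,-1]
    - [0,0.25,0,0,-1]
    - [0,0.3,0,0,-1]
    - [0,0.3,0,0,-1]

```text
clock: 20.68
position: [0.5904, -0.1221, 0.2082]
ee_rot: [0.783, 0.622, 0.0, -0.0]
ft_force: [-0.1, 0.0, -1.8]
grip_width: 0.26
grasp_force: 108.2
```

```bash
python3 -c "
from h import *
print(wall(state()['position']));flap();pitch()
p=camera('scene'); save(p,'s6.png',(300,100,460,220),5)"
```

```text
t 20.68 pos [ 0.5904 -0.1221  0.2082] xyaw 76.9 tilt 0.02 q7 -0.22 F [-0.1  0.  -1.8] grip 108.19 w 0.260
[-0.31709446 -0.06885762  0.20821712]
flap theta [-0.022 -0.     0.02 ] 565
top pin [ 259.   -6. -104.] 0.7
top pitch up 20.0 deg z0 -9.2 mm n 500 xmax 0.317
scene pin [223.   1. -90.] 0.51
scene pitch up 20.0 deg z0 -8.0 mm n 318 xmax 0.237
```

View pics/s6.png

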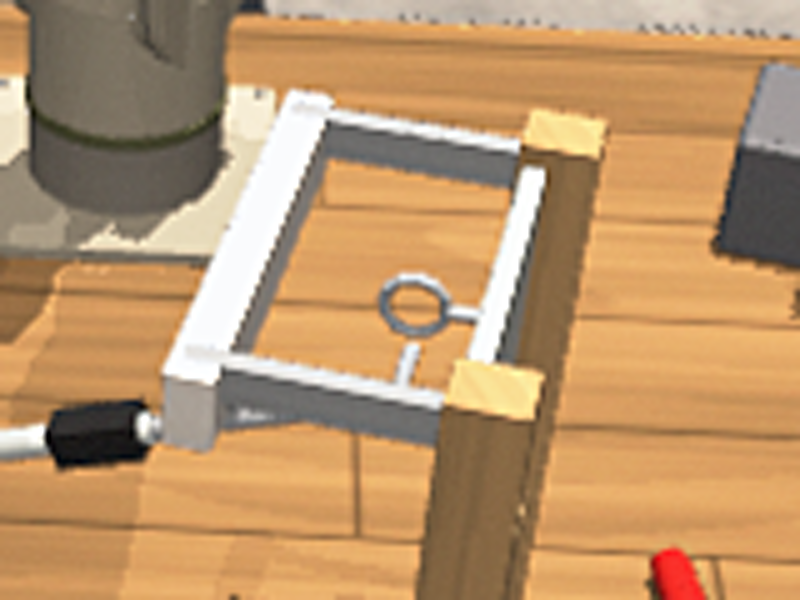

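Emit:
carry_out:
  deltas:
    - [-0.12,0,0,0,-1]
    - [-0.12,0,-0.1,0,-1]
    - [-0.12,0,-0.2,0,-1]
    - [-0.12,0,-0.3,0,-1]
    - [-0.12,0,-0.4,0,-1]
    - [-0.12,0,-0.5,0,-1]
    - [-0.12,0,-0.55,0,-1]
    - [-0.12,0,-0.55,0,-1]

```text
clock: 21.98
position: [0.5862, -0.1394, 0.2916]
ee_rot: [0.783, 0.622, 0.0, 0.0]
ft_force: [-0.5, 0.1, -2.1]
grip_width: 0.265
grasp_force: 108.1
```

```bash
python3 -c "
from h import *
print(wall(state()['position']));flap();pitch()"
```

```text
t 21.98 pos [ 0.5862 -0.1394  0.2916] xyaw 76.9 tilt 0.06 q7 -0.17 F [-0.5  0.1 -2.1] grip 108.07 w 0.265
[-0.33488155 -0.0686704   0.29160084]
flap theta [-0.031 -0.001  0.023] 573
top pin [272.  -6. -12.] 0.57
top pitch up 1.6 deg z0 -9.0 mm n 616 xmax 0.335
scene pin [344.  25. -41.] 0.46
scene pitch up 2.7 deg z0 -5.1 mm n 363 xmax 0.188
```

Emit:
carry_out:
  deltas:
    - [0,0,0.1,0,-1]
    - [-0.1,0,0.1,0,-1]
    - [-0.4,0,0.1,0,-1]
    - [-0.8,0,0.1,0,-1]
    - [-0.8,0,0.1,0,-1]

```text
clock: 22.85
position: [0.5558, -0.2642, 0.2753]
ee_rot: [0.786, 0.618, -0.002, 0.0]
ft_force: [0.3, 0.5, -2.4]
grip_width: 0.263
grasp_force: 108.2
```

Emit:
carry_out:
  deltas:
    - [-0.1,-0.15,0.1,-0.2,-1]
    - [-0.2,-0.35,0.3,-0.4,-1]
    - [-0.345,-0.54,0.6,-0.65,-1]
    - [-0.345,-0.54,0.77,-0.65,-1]
    - [-0.345,-0.54,0.77,-0.65,-1]

```text
clock: 23.48
position: [0.4667, -0.2885, 0.1589]
ee_rot: [0.667, 0.745, -0.0, -0.002]
ft_force: [-0.4, -0.4, -2.5]
grip_width: 0.261
grasp_force: 108.5
```

```bash
python3 -c "
from h import *
o=state();flap();pitch()
print(tofrac(np.array([.468,-.2876,.052])-o['position']), 'spin deg to 96.4')
p=camera('wrist'); save(p,'w7.png')
L,ok,o,R=polefit(p)
for a in np.arange(.03,.17,.01):
    m=ok&(L[...,0]>a)&(L[...,0]<a+.01)&(abs(L[...,2])<.03)
    if m.sum()>3: print(round(a+.005,3),m.sum(),np.round(np.median(L[m][:,1:],axis=0)*1e3,1))
"
```

```text
t 23.48 pos [ 0.4667 -0.2885  0.1589] xyaw 96.3 tilt 0.19 q7 0.49 F [-0.4 -0.4 -2.5] grip 108.48 w 0.261
flap theta [-0.013  0.001  0.022] 546
top pin [257.  -2. -12.] 0.74
top pitch up 1.3 deg z0 -7.8 mm n 561 xmax 0.305
scene pin [248.   6. -13.] 0.72
scene pitch up 1.1 deg z0 -7.3 mm n 368 xmax 0.307
[0.006 0.008 0.713] spin deg to 96.4
0.035 1232 [ 0.2 -9.3]
0.045 1334 [-0.3 -9.8]
0.055 1456 [  0.1 -10.4]
0.065 1620 [ -0.1 -10.9]
0.075 1103 [ 0.1 -6.8]
0.085 1140 [-0.1 -7. ]
0.095 1252 [ 0.1 -7.6]
0.105 1375 [ 0.1 -8.1]
0.115 457 [ 0.1 -8.2]
```

View pics/w7.png

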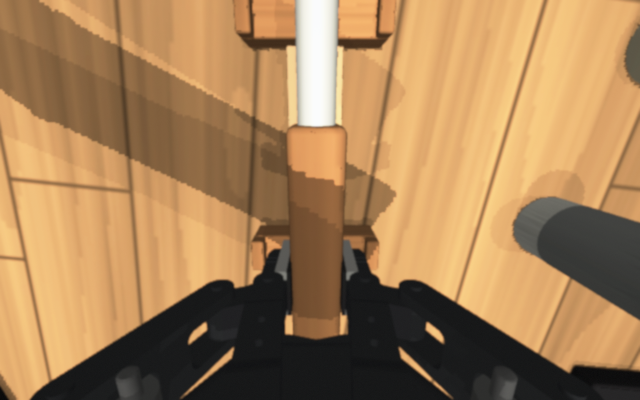

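Emit:
carry_out:
  deltas:
    - [0,0,0.3,0,-1]
    - [0,0,0.6,0,-1]
    - [0,0,0.68,0,-1]
    - [0,0,0.71,0,-1]
    - [0,0,0.73,0,-1]
    - [0,0,0.73,0,-1]

```text
clock: 24.52
position: [0.4687, -0.289, 0.0521]
ee_rot: [0.667, 0.745, 0.0, 0.001]
ft_force: [-0.3, 0.9, -2.1]
grip_width: 0.265
grasp_force: 108.6
```

```bash
python3 -c "
from h import *
o=state();pitch()"
```

```text
t 24.52 pos [ 0.4687 -0.289   0.0521] xyaw 96.4 tilt 0.11 q7 0.43 F [-0.3  0.9 -2.1] grip 108.55 w 0.265
top pin [256.  -1. -13.] 0.5
top pitch up 1.6 deg z0 -8.6 mm n 476 xmax 0.306
scene pin [252.   5. -17.] 0.73
scene pitch up 1.0 deg z0 -7.6 mm n 349 xmax 0.307
```

Press down a few mm to level, then open gradually.

Emit:
carry_out:
  deltas:
    - [0,0,0.02,0,-1]
    - [0,0,0.04,0,-1]
    - [0,0,0.04,0,-1]

```text
clock: 25.1
position: [0.4689, -0.2883, 0.0478]
ee_rot: [0.666, 0.746, -0.0, 0.001]
ft_force: [-11.2, 8.9, 29.9]
grip_width: 0.268
grasp_force: 113.8
```

```bash
python3 -c "
from h import *
o=state();pitch()"
```

```text
t 25.10 pos [ 0.4689 -0.2883  0.0478] xyaw 96.4 tilt 0.07 q7 0.43 F [-11.2   8.9  29.9] grip 113.76 w 0.268
top pin [259.  -2.  -2.] 0.44
top pitch up -1.5 deg z0 -9.0 mm n 479 xmax 0.307
scene pitch up -1.9 deg z0 -7.4 mm n 347 xmax 0.307
```

Emit:
carry_out:
  deltas:
    - [0,0,-0.015,0,-1]
    - [0,0,-0.015,0,-0.3]
    - [0,0,-0.015,0,0]
    - [0,0,-0.015,0,0.5]
    - [0,0,-0.015,0,1]
    - [0,0,-0.015,0,1]
    - [0,0,-0.015,0,1]
    - [0,0,-0.2,0,1]
    - [0,0,-0.5,0,1]
    - [0,0,-0.9,0,1]
    - [0,0,-0.9,0,1]
    - [0,0,-0.9,0,1]

```text
clock: 26.8
position: [0.4679, -0.2885, 0.1797]
ee_rot: [0.667, 0.745, -0.0, 0.0]
ft_force: [-0.2, 0.0, -0.4]
grip_width: 1.002
grasp_force: 0.0
```

```bash
python3 - <<'E'
from h import *
o=state();flap()
p=camera("wrist"); C=cloud(p); z=C[...,2]; ok=p["depth"]>0
m=(ok&(z>.05)&(z<.064)&(abs(C[...,0]-.465)<.05)).astype(np.uint8); nn,l,st,ce=cv2.connectedComponentsWithStats(m)
for i in range(1,nn):
    if st[i,4]>150:
        Q=C[l==i]; r=cv2.minAreaRect(Q[:,:2].astype(np.float32)); print(st[i,4],np.round(Q.mean(0),4),np.round(r[0],4),np.round(r[1],4),round(r[2],1))
for q in("top","scene"):
    p=camera(q)
    for b in boxes_of("pole_pin",p)[:1]: print(q,np.round(b["position"],3),b["conf"])
save(p,"s8.png",(180,120,420,270),3)
E
```

```text
t 26.80 pos [ 0.4679 -0.2885  0.1797] xyaw 96.4 tilt 0.01 q7 0.49 F [-0.2  0.  -0.4] grip 0.00 w 1.002
flap theta [-0.013  0.     0.022] 564
6097 [ 0.4626 -0.2347  0.0546] [ 0.4634 -0.2417] [0.0241 0.2294] 6.4
top [ 0.439 -0.03   0.048] 0.55
scene [ 0.445 -0.044  0.051] 0.53
```

View pics/s8.png

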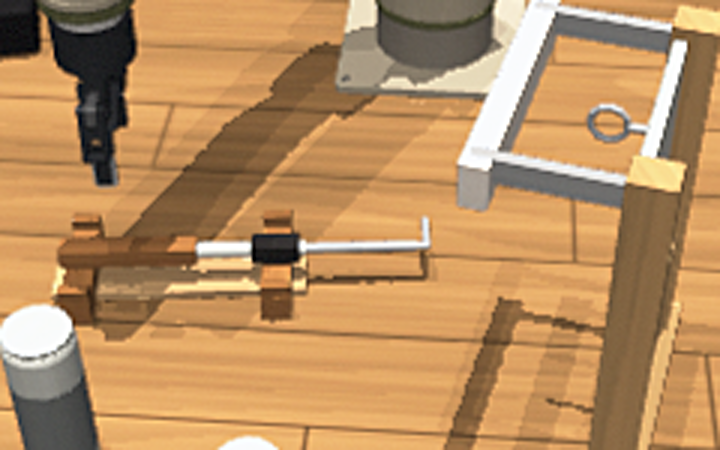

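The pole lies level on both bearers with its hook end (425, 240) the same way as before. The gripper is clear and the flap is shut.

```bash
python3 -c "
from h import *
print(ticket.hand_in())"
```

```text
the job is handed in; nothing more can be done
None
```

The flap was pulled fully shut with the hook in the ring eye, and the pole lies level on both bearers, hook end as before. The job is handed in at about 27 s; no verdict was returned. On the way, the hook end bumped the light bar once at about 44 N at the wrist, with no lasting effect seen.

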